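# Back up a sample carousel by one ratchet notch

## Robot

A 6-joint arm with a two-finger parallel gripper is mounted at the origin on a cart in front of the work surface, level with it; the furniture and walls round the work are solid. World frame = base frame: x ahead of the robot, y to its left, z up, the work surface at z = 0. Lengths are in m, angles in rad, forces in N, time in s.
With the tool pointing down it reaches from about 0.35 to 0.975 m from the base axis. Payload 4.9 kg.
Tool frame: the origin (TCP) lies on the centre line of the jaws, within the pads' length; the fingertips stand 8 mm ahead of it and the grasp point (between the pads) lies 11 mm behind it; z points along the fingers, y is the direction in which the jaws open and shut (so a half turn about z gives the same grasp; the last joint's range is limited). The gripper opens to 85 mm and grips with 20 to 120 N. Pads are 22 mm wide; open, the fingers measure 114 mm over their backs; the gripper's body (76 mm by 85 mm) begins 54 mm behind the grasp point. The pads swing forward as they close: fully open they stand 13 mm farther back than shut.
Start: joints at [-1.267, 0.053, 1.613, -0, 1.476, -0.119], TCP at [0.256, -0.57, 0.239] pointing down, gripper open.
Joint ranges: [-3.01, 3.01], [-1.01, 2.22], [0.06, 2.58], [-1.02, 4.17], [0.09, 2.62], [-3.14, 3.14]. Speed limits (rad/s): [2.57, 2.57, 3.14, 3.14, 3.14, 3.14].

## Interface

Orientations are given as a rotation vector (axis times angle).
In Python, from station import get_obs, get_image, calibration, finish_job gives the robot as it stands. The module is installed in compiled form; this text tells all that it offers.
- The arm moves only by the shell command python3 -m jog 'ROWS' [FORCE]. ROWS is JSON, a list of rows, each a list of 7 numbers: the shift along the tool's x, y, z in cm, then the turn, a rotation vector about the tool's x, y, z in rad, then the closure in counts, from 0 (fully open) to 255 (shut). In form: [[dx, dy, dz, ax, ay, az, jaw], ...]. A call has 1 to 8 rows; each row is the pose to reach, as a shift and turn from the pose measured when the call began, along the tool's axes at that moment; what a row does not reach only later rows make up. A row lasts 1/12 s, in which the tool goes at most 41.7 mm and 7.16 degrees, less where a joint would pass 70% of its speed; a pose out of reach is approached as far as the arm can. A call with a gripper value outside its range is refused whole. The fingers move at their own pace and stop on an object; FORCE is the grip in N (left out, the last holds). Time passes only in rows, so rows that repeat a pose let the fingers close. It gives the time, the measured TCP pose, the force and the opening at its end, in the units of the state.
- get_obs(): the state, without advancing time (a new reading comes with each control period).
- get_image(name): name is "side" or "top"; returns the picture (480x640x3 uint8, red, green, blue); there is no depth.
- calibration(name): a dict with "vfov" (degrees; the focal length in pixels is half the picture's height over the tangent of half this angle, whatever the lens; pixels are square), "cx", "cy" (the principal point, pixels), "dist_coeffs" ([k1, k2, p1, p2, k3] as OpenCV has them; the pictures are not rectified), "R" (3x3) and "t" (3): a world point X has camera coordinates R X + t. Camera axes: x right, y down, z forward; pixel columns grow to the right and rows downward; lengths in m; the calibration is good to about 2 mm. A picture is of the moment at which its call begins. calibration takes no time and is no camera call.
- finish_job(): hands the job in, once; it reports no verdict.
The state is a dict: "t": time; "q": joint angles; "dq": joint speeds; "effort": joint torques, N m; "tool_pos": TCP position; "tool_rot": TCP orientation; "contact_force": force on the tool from outside, world axes, zero at the start; "wrist_torque": the same for the moment, N m; "opening": finger opening in m.
Only numpy, scipy, OpenCV 4.12 (cv2) and the standard library are available. Lean on these libraries where they do the work, as an engineer would, in place of code of your own. Each camera call takes 0.05 s, during which the arm holds its last target. There are 200 camera calls.

## Task

The sample carousel was indexed one station too far. Working only with gentle fingertip pushes, lift its ratchet pawl out of the wheel by pushing the pawl's thumb lever over until it stays up, push the wheel back exactly one notch (counter-clockwise seen from above, against the ratchet), and then push the thumb lever back so that the pawl drops fully home in the next notch. Grip or lift nothing, leave the vials standing in their cups, and leave the tins and the stamp where they are.

Things in the scene. Friction and masses are not known exactly. Their poses are not given: they have to be found in the camera images.
- carousel: Fixed stand, a round aluminium foot 208 mm across, 10 mm high; origin at the centre of its underside, on the wheel's vertical axis; z up. The pawl is at its -x side (robot's side): two cheeks 80 mm high hold the pawl's level pivot, parallel to the stand's x, at (-88, -76, 60) mm. From there the pawl's arm runs to +y; its nose rests in the wheel's rim at (-88, 0) mm.
- wheel (a joint): Turn of the ratchet wheel (rad), at the start within 0.02 of 0 = the pawl's nose in the middle of its notch. FALLS as the wheel turns counter-clockwise seen from above = backward; the lowered pawl blocks this after about 0.17 of play. 8 notches, so one notch back is -0.785; the nose finds that notch's floor within about 0.17 either side. Turns stiffly (1 N at the spokes), stays where left.
- hub (a point): Centre of the wheel's black four-spoke handle, on the wheel's axis, 128 mm above the worktop; hub 34 mm across, top at 142 mm. Below it is the grey wheel, 196 mm across: eight steel teeth 12 mm high on the outer 20 mm of its rim, each a steep face and a ramp, notch floors 26 mm above the worktop; eight white vial cups at radius 52 mm, three with vials, whose tops are at 93 mm.
- spoke_end (a point): Point near the end of one of the handle's four spokes, 66 mm from the hub's centre; the others lie at 90, 180 and 270 degrees from it. Spokes are level round bars 12 mm thick, axis 128 mm above the worktop, reaching 72 mm from the wheel's axis; the space between them is free down to the vials. Turns with the wheel.
- pawl (a joint): Swing of the pawl (rad): 0 = fully home in a notch, 0.9 = fully lifted, against its stop. It is top-heavy: beyond about 0.55 it falls over to the lifted stop by itself and stays up; pushed back below about 0.55 it falls home. Moving it takes under 1 N. With its nose on a tooth it reads 0.05 to 0.2.
- pawl_ball (a point): Centre of the black ball, 24 mm across, on the pawl's upright thumb lever (8 mm rod, 75 mm from pivot to ball centre). Pawl home: 128 mm above the worktop, 32 mm to the nose's side (stand's +y) of the pivot; lifted: 127 mm up, 34 mm to the other side (-y). Pushing it toward the stand's -y lifts the pawl, toward +y lowers it.
- pawl_nose (a point): Middle of the lower end of the pawl's nose, a steel block 10 x 10 mm; 27 mm above the worktop when the pawl is home.
- vial_1: Sample vial with a white or black screw cap, 30 mm across, 64 mm high, standing loose in a cup of the wheel; origin at the centre of its underside, 29 mm above the worktop. To be left in its cup.
- vial_2: Sample vial with a white or black screw cap, 30 mm across, 64 mm high, standing loose in a cup of the wheel; origin at the centre of its underside, 29 mm above the worktop. To be left in its cup.
- vial_3: Sample vial with a white or black screw cap, 30 mm across, 64 mm high, standing loose in a cup of the wheel; origin at the centre of its underside, 29 mm above the worktop. To be left in its cup.
- moisture_tin_1: Round white tin, 58 mm across, 27 mm high, loose on the worktop beside the carousel; origin at the centre of its underside. Bystander.
- moisture_tin_2: Round white tin like the first, 58 mm across, 27 mm high. Bystander.
- stamp: Hand stamp with a wooden grip, 24 x 52 mm, 62 mm high, standing behind the carousel; origin at the centre of its underside. Bystander.
Not all that is in view belongs to the job. What is shaped like the vial_1 but green or red is not meant.

How it is judged:
By the outcome, as a careful person would: the job done as asked, in the order asked, and still so for the second after the job is handed in, with the robot touching nothing.
It also fails if it takes over 58 s, if anything falls off the work surface, if the arm or the gripper's body presses on something with over 40 N, if the wrist force passes 120 N, or if a joint passes its speed limit or range.

## Working session

There is one attempt and no reset: what is moved stays moved. The work goes in short steps, Python scripts to look and compute and a shell command to move; the robot and the scene stay as the last step left them, time stands still between calls to the robot, and variables do not carry over. Pictures are saved under pics/ and viewed, about 8 in all and at most 12, crops included, and the job is handed in when it is done.

```bash
mkdir -p pics
cat > h.py <<'E'
import numpy as np, cv2
from station import *
def K(n):
    c=calibration(n); f=240/np.tan(np.radians(c['vfov'])/2)
    return np.array([[f,0,c['cx']],[0,f,c['cy']],[0,0,1.]]),np.array(c['dist_coeffs'],float),np.array(c['R']),np.array(c['t'])
def ray(n,uv):
    k,d,R,t=K(n); p=cv2.undistortPoints(np.array([[uv]],float),k,d)[0,0]
    v=R.T@np.array([p[0],p[1],1]); return -R.T@t, v/np.linalg.norm(v)
def onz(n,uv,z):
    o,v=ray(n,uv); return o+v*(z-o[2])/v[2]
def proj(n,X):
    k,d,R,t=K(n); return cv2.projectPoints(np.array(X,float).reshape(-1,3),cv2.Rodrigues(R)[0],t,k,d)[0].reshape(-1,2)
def two(a,b):
    o1,v1=ray('top',a);o2,v2=ray('side',b)
    s=np.linalg.lstsq(np.c_[v1,-v2],o2-o1,rcond=None)[0]
    return (o1+v1*s[0]+o2+v2*s[1])/2, np.linalg.norm(o1+v1*s[0]-o2-v2*s[1])
def save(n,f):
    im=get_image(n)[:,:,::-1].copy(); cv2.imwrite(f,im); return im
E
python3 - <<'E'
from h import *
for n in('top','side'):
    save(n,f'pics/{n}0.png'); o,_=ray(n,(320,240)); print(n,o)
o=get_obs();print(o)
E
```

```text
top [0.35799058 0.29791512 0.97375305]
side [0.19980265 1.00611447 0.38479894]
{'t': 0.1, 'q': array([-1.26702251e+00,  5.32883695e-02,  1.61412103e+00, -1.63503508e-05,
        1.47600653e+00, -1.18987012e-01]), 'dq': array([-0.0012583 , -0.00277001, -0.00309727, -0.00024128,  0.00078958,
        0.00063041]), 'effort': array([-1.97199292e-04, -3.94901776e+01, -3.71363425e+01, -1.02983638e-04,
        3.90097004e-03,  3.86482066e-05]), 'tool_pos': array([ 0.25626714, -0.56945814,  0.23820878]), 'tool_rot': array([-3.06989363e+00, -6.58758689e-01,  2.89528272e-04]), 'contact_force': array([ 0.40130095,  0.02898793, -0.64852128]), 'wrist_torque': array([-0.00473691, -0.02874974,  0.00562262]), 'opening': 0.08537477393228098}
```

View pics/top0.png

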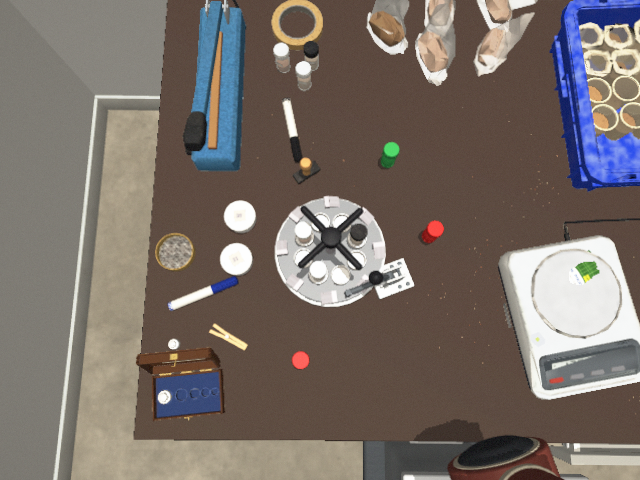

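View pics/side0.png

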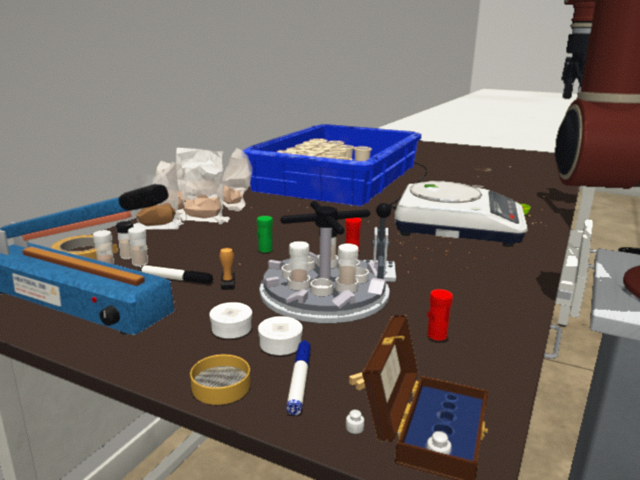

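Top: hub at (331,237), ball at (376,278), spoke ends at about (304,209), (360,210), (303,265), (359,267). Side: hub at (325,216), ball at (383,211). Next step is to measure these more precisely.

Run:
```python
from h import *
t=cv2.imread('pics/top0.png');s=cv2.imread('pics/side0.png')
a=cv2.resize(t[185:315,265:425],None,fx=5,fy=5,interpolation=cv2.INTER_CUBIC)[:600]
cv2.imwrite('pics/c1.png',a)
b=cv2.resize(s[190:320,250:410],None,fx=5,fy=5,interpolation=cv2.INTER_CUBIC)[:600]
cv2.imwrite('pics/c2.png',b)
print('hub',two((331,237),(325,216)),onz('top',(331,237),.142))
print('ball',two((376,278),(383,211)),onz('top',(376,278),.128))
for p in[(304,209),(360,210),(303,265),(359,267)]:print(p,onz('top',p,.13))
for p in [(301,360),(432,230),(240,216),(236,259)]:print(p,onz('top',p,.03))
```

```text
hub (array([0.54169132, 0.28838204, 0.1282316 ]), np.float64(0.00011782681989375618)) [0.53875518 0.28855827 0.142     ]
ball (array([0.47453506, 0.21480867, 0.12675806]), np.float64(2.820588348609862e-05)) [0.4743506 0.2149265 0.128    ]
(304, 209) [0.58860844 0.33362926 0.13      ]
(360, 210) [0.58775069 0.24047522 0.13      ]
(303, 265) [0.49434554 0.33367908 0.13      ]
(359, 267) [0.49184519 0.24257025 0.13      ]
(301, 360) [0.34207586 0.3384835  0.03      ]
(432, 230) [0.57798056 0.1009714  0.03      ]
(240, 216) [0.60138363 0.45614104 0.03      ]
(236, 259) [0.52053588 0.46006591 0.03      ]
```

View pics/c1.png

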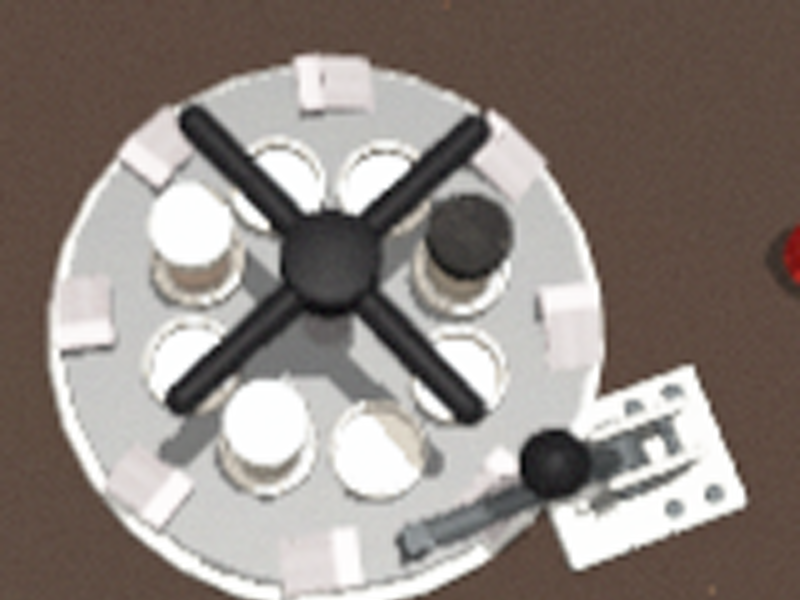

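Hub is at about (0.5405, 0.2885), ball at (0.4745, 0.2149), so the stand yaw is about 0.37 rad. I'll work out the tool shifts for a spot on the ball's nose side.

```bash
cat >> h.py <<'E'
from scipy.spatial.transform import Rotation as Ro
HUB=np.array([.5405,.2885])
YAW=np.arctan2(.2149-HUB[1],.4745-HUB[0])-np.arctan2(-44,-88)
YAW=(YAW+np.pi)%(2*np.pi)-np.pi
C,S=np.cos(YAW),np.sin(YAW)
def W(x,y,z):  # stand mm -> world m
    return np.r_[HUB+np.array([C*x-S*y,S*x+C*y])/1000,z/1000]
def L(p): d=np.array(p[:2])-HUB; return np.array([C*d[0]+S*d[1],-S*d[0]+C*d[1],p[2]])*1000
def go(*targets):
    o=get_obs();R=Ro.from_rotvec(o['tool_rot']).as_matrix();p=np.array(o['tool_pos'])
    print('t',o['t'],'local',L(p).round(1),'F',o['contact_force'].round(2),'open',round(o['opening'],4),'toolxyaw-YAW',np.arctan2(R[1,0],R[0,0])-YAW,'down',R[:,2].round(3))
    for T in targets: print(T,(R.T@(W(*T)-p)*100).round(2))
E
python3 - <<'E'
from h import *
print(YAW); go((-94,-6,238),(-94,-6,128))
E
```

```text
0.37613812532712965
t 0.1 local [-579.5 -693.6  238.2] F [ 0.4   0.03 -0.65] open 0.0854 toolxyaw-YAW 0.046624083153163465 down [-0.001  0.002 -1.   ]
(-94, -6, 238) [ 51.7  -66.42   0.15]
(-94, -6, 128) [ 51.7  -66.4   11.15]
```

```bash
python3 -m jog '[[25.8,-33.2,0,0,0,0.046,255],[25.8,-33.2,0,0,0,0.046,255],[25.8,-33.2,0,0,0,0.046,255],[25.8,-33.2,0,0,0,0.046,255],[25.8,-33.2,0,0,0,0.046,255],[25.8,-33.2,0,0,0,0.046,255],[25.8,-33.2,0,0,0,0.046,255],[25.8,-33.2,0,0,0,0.046,255]]'; python3 -c "
from h import *
go((-94,-6,200))"
```

```text
t: 0.77
tool_pos: [0.3345, -0.2439, 0.2384]
tool_rot: [-3.084, -0.587, 0.0]
contact_force: [1.2, 0.8, 1.6]
opening: 0.0001
t 0.7667 local [-387.2 -419.5  238.4] F [1.2  0.76 1.61] open 0.0001 toolxyaw-YAW -0.00022169247564468586 down [-0.001  0.002 -1.   ]
(-94, -6, 200) [ 29.31 -41.35   3.94]
```

```bash
python3 -m jog '[[15,-21,0,0,0,0,255],[15,-21,0,0,0,0,255],[15,-21,0,0,0,0,255],[29.3,-41.3,0,0,0,0,255],[29.3,-41.3,0,0,0,0,255],[29.3,-41.3,0,0,0,0,255],[29.3,-41.3,0,0,0,0,255],[29.3,-41.3,0,0,0,0,255]]'; python3 -c "
from h import *
go((-94,-6,200))"
```

```text
t: 1.43
tool_pos: [0.4137, 0.0801, 0.239]
tool_rot: [-3.084, -0.587, -0.0]
contact_force: [0.4, -0.7, 0.5]
opening: 0.0006
t 1.4333 local [-194.5 -147.3  239. ] F [ 0.36 -0.71  0.52] open 0.0006 toolxyaw-YAW 0.00011278678504694772 down [-0.     0.002 -1.   ]
(-94, -6, 200) [ 10.05 -14.12   3.93]
```

```bash
python3 -m jog '[[0,0,0,0,0,0,255]]'; python3 -c "
from h import *
go((-94,-6,200),(-94,-6,128))"
```

```text
t: 1.52
tool_pos: [0.4136, 0.086, 0.2387]
tool_rot: [-3.079, -0.6, -0.0]
contact_force: [-0.6, -0.6, 0.3]
opening: 0.0002
t 1.5167 local [-192.4 -141.8  238.7] F [-0.64 -0.57  0.26] open 0.0002 toolxyaw-YAW 0.00907866120984524 down [-0.001  0.005 -1.   ]
(-94, -6, 200) [  9.96 -13.47   3.94]
(-94, -6, 128) [  9.95 -13.43  11.14]
```

```bash
python3 -m jog '[[5,-6.7,0,0,0,0.009,255],[9.95,-13.45,0,0,0,0.009,255],[9.95,-13.45,0,0,0,0.009,255],[9.95,-13.45,0,0,0,0.009,255],[9.95,-13.45,0,0,0,0.009,255],[9.95,-13.45,4,0,0,0.009,255],[9.95,-13.45,7,0,0,0.009,255],[9.95,-13.45,7,0,0,0.009,255]]'
python3 - <<'E'
from h import *
go((-94,-6,128))
t=save('top','pics/t1.png');s=save('side','pics/s1.png')
cv2.imwrite('pics/c3.png',np.vstack([cv2.resize(t[170:320,250:440],(760,600))[::2,::2],cv2.resize(s[150:300,250:440],(760,600))[::2,::2]]))
E
```

```text
t: 2.18
tool_pos: [0.4508, 0.2466, 0.1618]
tool_rot: [-3.084, -0.588, 0.021]
contact_force: [-1.7, -0.3, -1.0]
opening: -0.0001
t 2.1833 local [-98.8  -6.1 161.8] F [-1.65 -0.27 -0.98] open -0.0001 toolxyaw-YAW 0.0004810858350354774 down [-0.013 -0.    -1.   ]
(-94, -6, 128) [0.53 0.01 3.37]
```

View pics/c3.png

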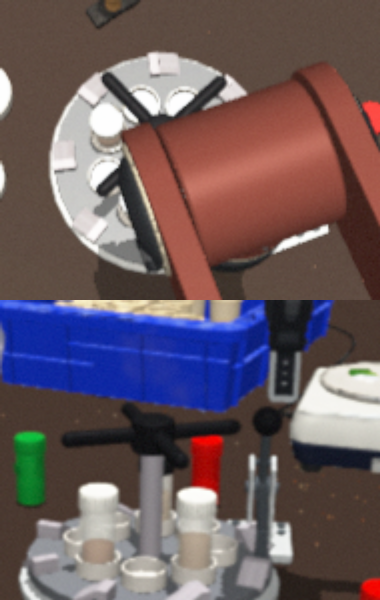

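Side view: the shut fingertip hangs just above and on the robot side of the ball, which is at about crop (267,421), with the spokes clear. Next I descend and start pushing.

```bash
python3 -m jog '[[0.5,0,1.2,0,0,0,255],[0.5,0,2.4,0,0,0,255],[0.5,0,3.4,0,0,0,255],[0.5,0,3.4,0,0,0,255],[0.5,0.5,3.4,0,0,0,255],[0.5,1,3.4,0,0,0,255]]'; python3 -c "
from h import *
go((-94,-40,128),(-94,-66,128))"
```

```text
t: 2.78
tool_pos: [0.4627, 0.2399, 0.1346]
tool_rot: [-3.082, -0.587, 0.004]
contact_force: [0.3, 0.5, 0.1]
opening: 0.0002
t 2.7833 local [-90.1 -16.6 134.6] F [0.26 0.54 0.06] open 0.0002 toolxyaw-YAW 0.00011913533659724251 down [-0.003  0.004 -1.   ]
(-94, -40, 128) [-0.38  2.34  0.65]
(-94, -66, 128) [-0.38  4.94  0.63]
```

```bash
python3 -m jog '[[-0.3,0.3,0.6,0,0,0,255],[-0.3,0.9,0.6,0,0,0,255],[-0.3,1.5,0.6,0,0,0,255],[-0.3,2.1,0.6,0,0,0,255],[-0.3,2.7,0.6,0,0,0,255],[-0.3,3.3,0.6,0,0,0,255],[-0.3,3.8,0.6,0,0,0,255],[-0.3,3.8,0.6,0,0,0,255]]'; python3 -c "
from h import *
go((-94,-66,128));s=save('side','pics/s2.png');cv2.imwrite('pics/c4.png',cv2.resize(s[130:330,240:480],(720,600)))"
```

```text
t: 3.45
tool_pos: [0.4739, 0.2024, 0.1278]
tool_rot: [-3.083, -0.585, 0.006]
contact_force: [-0.3, 0.2, 0.4]
opening: -0.0
t 3.45 local [-93.6 -55.6 127.8] F [-0.29  0.18  0.36] open -0.0 toolxyaw-YAW -0.0011978805968313466 down [-0.004  0.003 -1.   ]
(-94, -66, 128) [-0.04  1.04 -0.03]
```

View pics/c4.png

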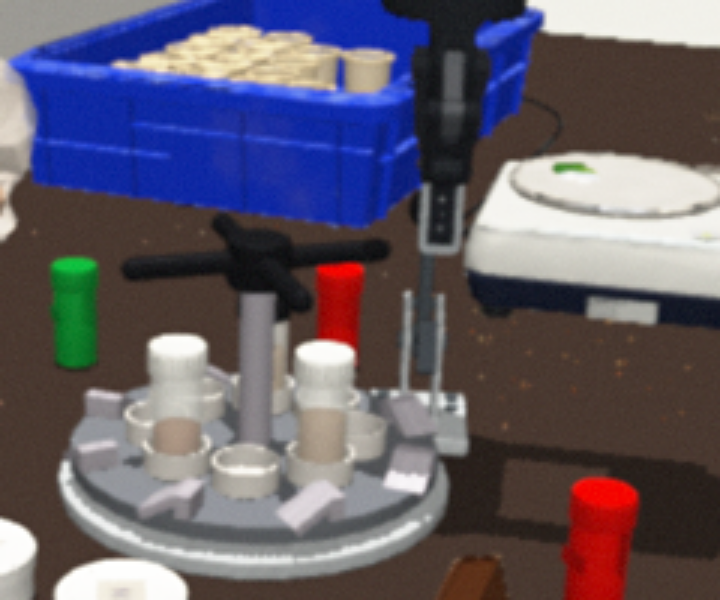

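The pawl is lifting, with its nose up and the ball behind the finger. I'll push a little further, then withdraw straight up so the raised arm isn't touched.

```bash
python3 -m jog '[[0,0.5,0,0,0,0,255],[0,1.0,0,0,0,0,255],[0,1.3,0,0,0,0,255],[0,1.3,0,0,0,0,255],[0,1.3,0,0,0,0,255],[0,1.3,-2,0,0,0,255],[0,1.3,-5,0,0,0,255],[0,1.3,-8,0,0,0,255]]'; python3 -c "
from h import *
go((-10,60,200));s=save('side','pics/s3.png');cv2.imwrite('pics/c5.png',cv2.resize(s[130:330,240:480],(720,600)))"
```

```text
t: 4.17
tool_pos: [0.4778, 0.1904, 0.2074]
tool_rot: [-3.082, -0.586, 0.011]
contact_force: [-0.0, 0.6, 0.0]
opening: -0.0
t 4.1667 local [-94.3 -68.2 207.4] F [-0.04  0.58  0.01] open -0.0 toolxyaw-YAW -0.0006944132962521388 down [-0.007  0.003 -1.   ]
(-10, 60, 200) [  8.42 -12.82   0.76]
```

View pics/c5.png

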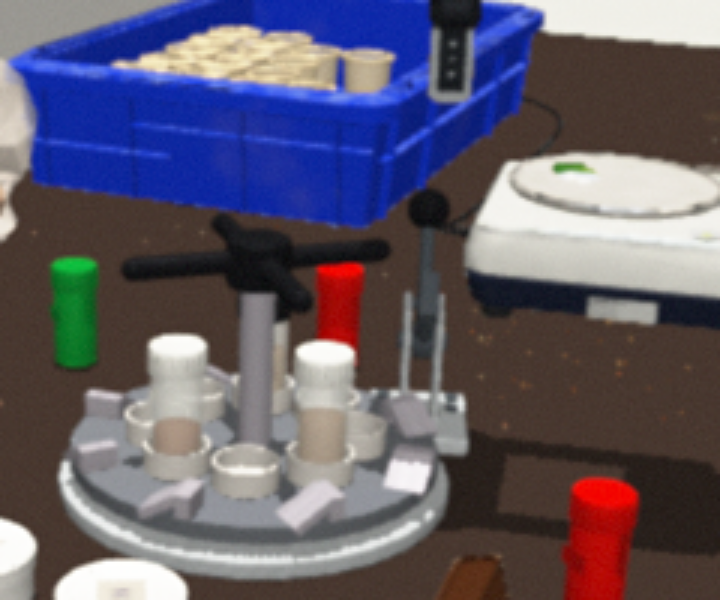

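Ball is now at crop (429,210), upright past the cheeks, and the nose is clear of the wheel. Next I compute the wheel-push path and check the lifted ball's position by projection.

```bash
cat >> h.py <<'E'
def fc(phi,extra=0,r=52):
    p=np.radians(phi);u=np.array([np.cos(p),np.sin(p)]);n=np.array([u[1],-u[0]])
    h=11*abs(n[0])+14.5*abs(n[1])
    return r*u+(6+h+extra)*n
E
python3 - <<'E'
from h import *
print('exp lifted ball',proj('side',W(-88,-110,127)),'home',proj('side',W(-88,-44,128)))
a=[np.degrees(np.arctan2(*(onz('top',p,.128)[:2]-HUB)[::-1])) for p in[(304,209),(360,210),(303,265),(359,267)]];print(a)
go((*fc(112,12),200),(*fc(112,12),124),*[(*fc(f),124) for f in(113,125,137,149,158)])
E
```

```text
exp lifted ball [[381.8727952  199.43210558]] home [[382.79452511 210.30162151]]
[np.float64(42.900517851944606), np.float64(-45.2183187163723), np.float64(135.35686293690787), np.float64(-136.38152120572724)]
t 4.2167 local [-90.3 -68.7 215.9] F [3.35 1.57 5.19] open 0.0005 toolxyaw-YAW -0.0006018893396845804 down [ 0.005  0.006 -1.   ]
(np.float64(11.702408612265057), np.float64(60.81188660402863), 200) [ 10.18 -12.96   1.7 ]
(np.float64(11.702408612265057), np.float64(60.81188660402863), 124) [ 10.13 -12.93   9.3 ]
(np.float64(-0.25915497074788973), np.float64(56.380734866497384), 124) [  8.93 -12.49   9.29]
(np.float64(-10.71718013553144), np.float64(55.97602829634525), 124) [  7.89 -12.45   9.29]
(np.float64(-21.589723565030837), np.float64(53.094373644038896), 124) [  6.8  -12.16   9.28]
(np.float64(-32.16319473414469), np.float64(47.434864290457305), 124) [  5.74 -11.59   9.27]
(np.float64(-39.386016593012315), np.float64(41.32848057500786), 124) [  5.02 -10.98   9.26]
```

```bash
python3 -m jog '[[5,-6.5,0,0,0,0,255],[10.1,-12.9,0,0,0,0,255],[10.1,-12.9,0,0,0,0,255],[10.1,-12.9,0,0,0,0,255],[10.1,-12.9,0,0,0,0,255],[10.1,-12.9,3,0,0,0,255],[10.1,-12.9,5,0,0,0,255],[10.1,-12.9,5,0,0,0,255]]'
python3 - <<'E'
from h import *
go((*fc(112,12),124),*[(*fc(f),124) for f in(113,125,137,149,158)])
s=save('side','pics/s4.png');cv2.imwrite('pics/c6.png',cv2.resize(s[130:330,240:480],(720,600)))
E
```

```text
t: 4.88
tool_pos: [0.5257, 0.3477, 0.1611]
tool_rot: [-3.084, -0.587, 0.005]
contact_force: [-0.8, -0.5, -2.0]
opening: -0.0002
t 4.8833 local [  8.   60.4 161.1] F [-0.78 -0.5  -2.03] open -0.0002 toolxyaw-YAW 8.151700204939161e-05 down [-0.003  0.001 -1.   ]
(np.float64(11.702408612265057), np.float64(60.81188660402863), 124) [ 0.38 -0.03  3.71]
(np.float64(-0.25915497074788973), np.float64(56.380734866497384), 124) [-0.82  0.42  3.71]
(np.float64(-10.71718013553144), np.float64(55.97602829634525), 124) [-1.86  0.46  3.71]
(np.float64(-21.589723565030837), np.float64(53.094373644038896), 124) [-2.95  0.74  3.72]
(np.float64(-32.16319473414469), np.float64(47.434864290457305), 124) [-4.01  1.31  3.72]
(np.float64(-39.386016593012315), np.float64(41.32848057500786), 124) [-4.73  1.92  3.72]
```

View pics/c6.png

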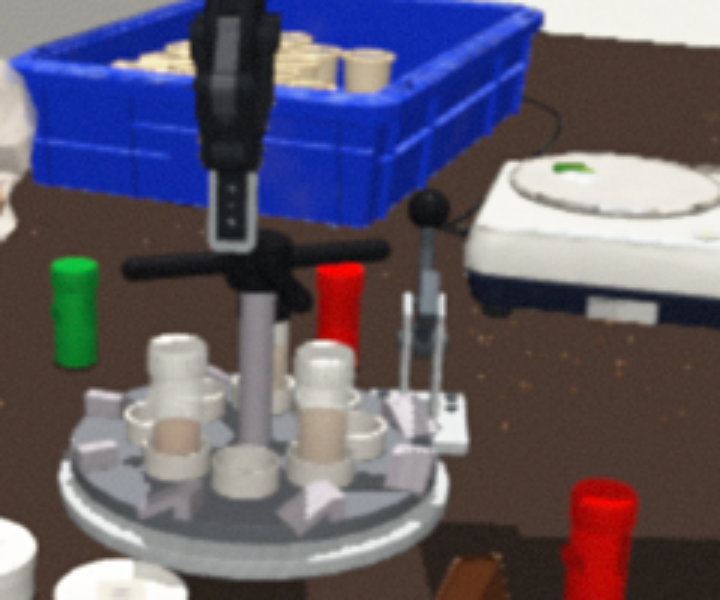

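Finger at crop (232,240), between the spokes ending at (300,300) and (130,268), and the pawl stays up. I descend and push.

```bash
python3 -m jog '[[0.4,0,1.5,0,0,0,255],[0.4,0,3,0,0,0,255],[0.4,0,3.7,0,0,0,255],[0.4,0,3.7,0,0,0,255],[0,0.1,3.7,0,0,0,255],[-0.4,0.3,3.7,0,0,0,255],[-0.8,0.4,3.7,0,0,0,255],[-0.8,0.4,3.7,0,0,0,255]]'
python3 - <<'E'
from h import *
go(*[(*fc(f),124) for f in(113,125,137,149,158)])
E
```

```text
t: 5.6
tool_pos: [0.5205, 0.3411, 0.1275]
tool_rot: [-3.083, -0.586, -0.002]
contact_force: [-0.4, -1.0, 0.0]
opening: 0.0001
t 5.6 local [  0.7  56.3 127.5] F [-0.37 -1.    0.01] open 0.0001 toolxyaw-YAW -0.0003840573661209046 down [ 0.001  0.003 -1.   ]
(np.float64(-0.25915497074788973), np.float64(56.380734866497384), 124) [-0.1  -0.01  0.35]
(np.float64(-10.71718013553144), np.float64(55.97602829634525), 124) [-1.15  0.03  0.35]
(np.float64(-21.589723565030837), np.float64(53.094373644038896), 124) [-2.23  0.32  0.35]
(np.float64(-32.16319473414469), np.float64(47.434864290457305), 124) [-3.29  0.88  0.35]
(np.float64(-39.386016593012315), np.float64(41.32848057500786), 124) [-4.01  1.5   0.34]
```

```bash
python3 -m jog '[[-0.6,0,0.3,0,0,0,255],[-1.15,0.05,0.3,0,0,0,255],[-1.7,0.15,0.3,0,0,0,255],[-2.2,0.3,0.3,0,0,0,255],[-2.75,0.6,0.3,0,0,0,255],[-3.3,0.9,0.3,0,0,0,255],[-3.3,0.9,0.3,0,0,0,255],[-3.3,0.9,0.3,0,0,0,255]]'
python3 - <<'E'
from h import *
go(*[(*fc(f),124) for f in(149,154,158)])
s=save('side','pics/s5.png');cv2.imwrite('pics/c7.png',cv2.resize(s[130:330,240:480],(720,600)))
E
```

```text
t: 6.27
tool_pos: [0.4924, 0.3201, 0.1241]
tool_rot: [-3.084, -0.586, 0.0]
contact_force: [0.9, 0.2, -0.5]
opening: 0.0004
t 6.2667 local [-33.1  47.  124.1] F [ 0.91  0.2  -0.54] open 0.0004 toolxyaw-YAW -0.0007674522813613249 down [-0.001  0.003 -1.   ]
(np.float64(-32.16319473414469), np.float64(47.434864290457305), 124) [ 0.1  -0.04  0.01]
(np.float64(-36.28012367746461), np.float64(44.235668751775016), 124) [-0.32  0.28  0.  ]
(np.float64(-39.386016593012315), np.float64(41.32848057500786), 124) [-0.63  0.57  0.  ]
```

View pics/c7.png

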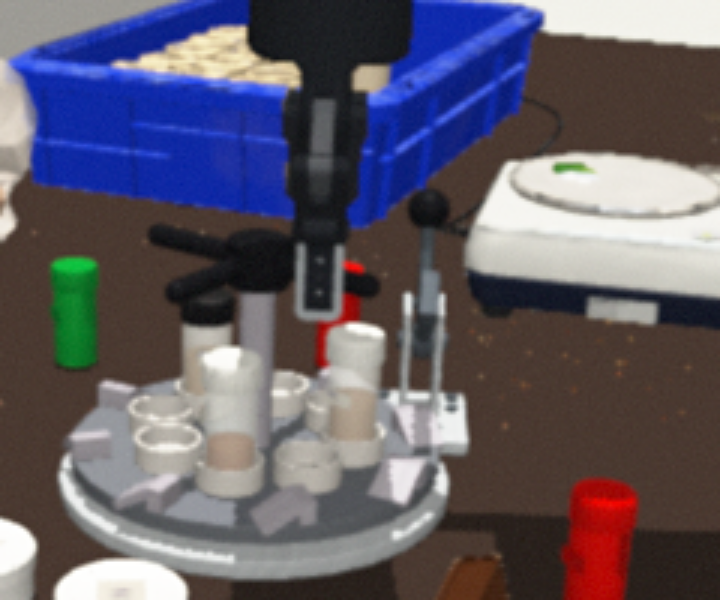

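The wheel is turning. Spoke tips are at crop (360,283), (180,290) and (160,235), vials are standing and the pawl is up. I'll work out the current angle from the tips.

Run:
```python
from h import *
for im in ([(180,290),(158,235),(362,284)],[(130,268),(302,302),(384,250)]):
  for c in im:
    X=onz('side',(240+c[0]/3,130+c[1]/3),.128); d=L(X); print(c,d.round(0),np.degrees(np.arctan2(d[1],d[0]))%90, np.hypot(*d[:2]))
```

```text
(180, 290) [ 33.  54. 128.] 58.482643286923185 63.21851955513229
(158, 235) [ 55. -33. 128.] 58.8452904095364 64.55534550109199
(362, 284) [-54.  32. 128.] 59.04134495648401 62.94697386614335
(130, 268) [ 62.  24. 128.] 21.243741989862333 66.26223495595852
(302, 302) [-26.  63. 128.] 22.526907624934438 68.18952530761213
(384, 250) [-65. -24. 128.] 20.768051436216297 69.0522720978617
```

```bash
python3 -m jog '[[-0.2,0.15,0,0,0,0,255],[-0.4,0.3,0,0,0,0,255],[-0.55,0.48,0,0,0,0,255],[-0.55,0.48,0,0,0,0,255],[-0.55,0.48,0,0,0,0,255]]'; python3 -m jog '[[0.4,-0.8,0,0,0,0,255],[0.6,-1.2,0,0,0,0,255],[0.6,-1.2,-2,0,0,0,255],[0.6,-1.2,-5,0,0,0,255],[0.6,-1.2,-9,0,0,0,255],[0.6,-1.2,-9,0,0,0,255],[0.6,-1.2,-9,0,0,0,255]]'
python3 - <<'E'
from h import *
go((-88,-170,215))
s=save('side','pics/s6.png');cv2.imwrite('pics/c8.png',cv2.resize(s[130:330,240:480],(720,600)))
E
```

```text
t: 6.73
tool_pos: [0.4891, 0.3135, 0.1239]
tool_rot: [-3.084, -0.586, 0.001]
contact_force: [-0.0, 0.2, 0.4]
opening: 0.0001
t: 7.32
tool_pos: [0.4922, 0.3282, 0.218]
tool_rot: [-3.082, -0.586, -0.01]
contact_force: [-0.3, -0.7, -0.9]
opening: -0.0
t 7.3167 local [-30.4  54.7 218. ] F [-0.35 -0.73 -0.9 ] open -0.0 toolxyaw-YAW -0.00028154490198900595 down [ 0.005  0.006 -1.   ]
(-88, -170, 215) [-5.76 22.47  0.19]
```

View pics/c8.png

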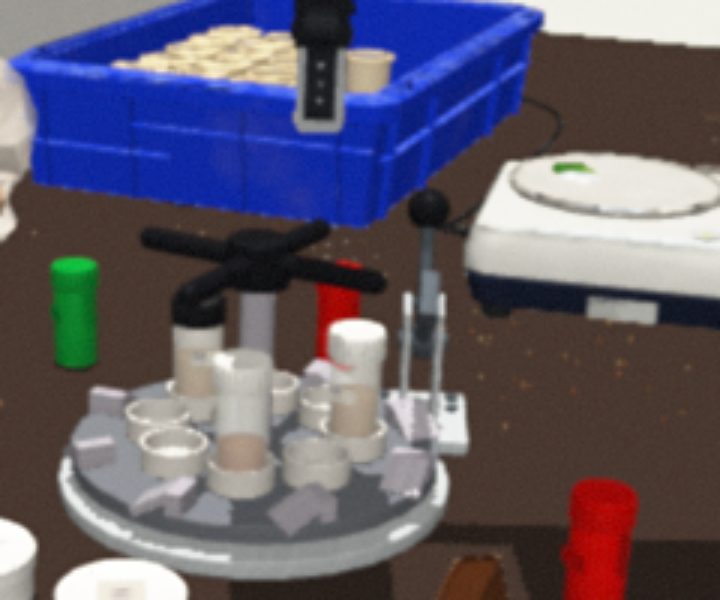

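Run:
```python
from h import *
for c in [(183,307),(147,238),(380,285),(323,230)]:
    d=L(onz('side',(240+c[0]/3,130+c[1]/3),.128)); print(c,np.degrees(np.arctan2(d[1],d[0]))%90, np.hypot(*d[:2]))
a=cv2.imread('pics/s3.png')[255:325,255:400];b=cv2.imread('pics/s6.png')[255:325,255:400]
print(np.abs(a.astype(int)-b).mean())
```

```text
(183, 307) 69.71081081545363 82.99353240330694
(147, 238) 65.70237682402139 66.14873394964796
(380, 285) 62.515129723367664 70.73873519710011
(323, 230) 60.336226208657465 63.95699583402466
21.462857142857143
```

The wheel is about 42–43° back (target 45, tolerance ±10), vials are standing and the pawl is up. On to the far side of the ball.

```bash
python3 -m jog '[[-1.4,5.6,0,0,0,0,255],[-2.9,11.2,0,0,0,0,255],[-4.3,16.8,0,0,0,0,255],[-5.8,22.5,0,0,0,0,255],[-5.8,22.5,0,0,0,0,255],[-5.8,22.5,0,0,0,0,255],[-5.8,22.5,0,0,0,0,255],[-5.8,22.5,0,0,0,0,255]]';  python3 - <<'E'
from h import *
go((-88,-165,126),(-88,-136,126),(-88,-100,126))
E
```

```text
t: 8.03
tool_pos: [0.5188, 0.0961, 0.2125]
tool_rot: [-3.083, -0.582, 0.003]
contact_force: [-0.2, 0.7, 0.0]
opening: -0.0
t 8.0333 local [ -90.9 -171.   212.5] F [-0.17  0.66  0.04] open -0.0 toolxyaw-YAW -0.002862718130564934 down [-0.002  0.004 -1.   ]
(-88, -165, 126) [ 0.29 -0.56  8.65]
(-88, -136, 126) [ 0.29 -3.46  8.66]
(-88, -100, 126) [ 0.28 -7.06  8.68]
```

```bash
python3 -m jog '[[0.3,-0.5,3,0,0,0,255],[0.3,-0.5,6,0,0,0,255],[0.3,-0.5,8.6,0,0,0,255],[0.3,-0.5,8.6,0,0,0,255],[0.3,-1.5,8.6,0,0,0,255],[0.3,-2.5,8.6,0,0,0,255],[0.3,-3.2,8.6,0,0,0,255],[0.3,-3.2,8.6,0,0,0,255]]';  python3 - <<'E'
from h import *
go((-88,-100,126))
E
```

```text
t: 8.7
tool_pos: [0.5103, 0.1293, 0.1288]
tool_rot: [-3.082, -0.586, -0.003]
contact_force: [-0.7, 0.1, -1.0]
opening: -0.0001
t 8.7 local [ -86.6 -137.   128.8] F [-0.67  0.05 -0.97] open -0.0001 toolxyaw-YAW -0.0005143031765865169 down [ 0.001  0.005 -1.   ]
(-88, -100, 126) [-0.15 -3.7   0.3 ]
```

```bash
python3 -m jog '[[-0.1,-0.5,0.2,0,0,0,255],[-0.1,-1,0.2,0,0,0,255],[-0.1,-1.5,0.2,0,0,0,255],[-0.1,-2,0.2,0,0,0,255],[-0.1,-2.5,0.2,0,0,0,255],[-0.1,-3,0.2,0,0,0,255],[-0.1,-3.5,0.2,0,0,0,255],[-0.1,-3.9,0.2,0,0,0,255]]'; python3 -m jog '[[0,0,0,0,0,0,255],[0,2,0,0,0,0,255],[0,4,-2,0,0,0,255],[0,7,-6,0,0,0,255],[0,10,-9,0,0,0,255],[0,12,-9,0,0,0,255],[0,12,-9,0,0,0,255],[0,12,-9,0,0,0,255]]'
python3 - <<'E'
from h import *
go((-88,-100,126))
s=save('side','pics/s7.png');t=save('top','pics/t7.png')
cv2.imwrite('pics/c9.png',np.hstack([cv2.resize(s[180:330,250:410],(400,375)),cv2.resize(t[180:330,260:420],(400,375))]))
E
```

```text
t: 9.37
tool_pos: [0.4945, 0.1658, 0.1265]
tool_rot: [-3.082, -0.586, -0.002]
contact_force: [0.5, 0.2, 0.1]
opening: -0.0001
t: 10.03
tool_pos: [0.5391, 0.0528, 0.2166]
tool_rot: [-3.082, -0.582, -0.003]
contact_force: [-0.2, 0.8, -0.8]
opening: 0.0
t 10.0333 local [ -87.9 -218.7  216.6] F [-0.15  0.82 -0.76] open 0.0 toolxyaw-YAW -0.0026057113866981285 down [ 0.001  0.005 -1.   ]
(-88, -100, 126) [ -0.06 -11.83   9.11]
```

View pics/c9.png

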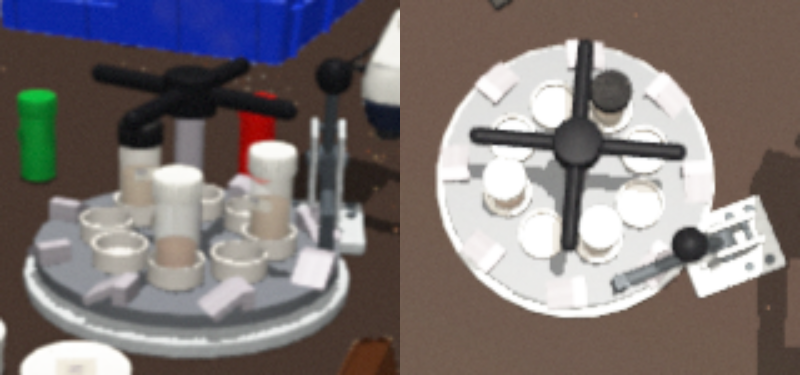

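Run:
```python
from h import *
def ball(f,x0,x1,y0,y1):
    g=cv2.imread(f)[y0:y1,x0:x1].max(2); m=(g<60).astype(np.uint8)
    m=cv2.morphologyEx(m,cv2.MORPH_OPEN,np.ones((5,5),np.uint8))
    n,l,s,c=cv2.connectedComponentsWithStats(m); i=1+s[1:,4].argmax(); return c[i]+[x0,y0],s[i,4]
for f in('top0','t7'):print(f,ball(f'pics/{f}.png',366,388,265,290))
for f in('side0','s3','s7'):print(f,ball(f'pics/{f}.png',372,396,190,224))
# spoke angle via dark mask in polar about hub, mod 90
def ang(f):
    g=cv2.imread(f).max(2); hp=proj('top',[*HUB,.128])[0]
    best=[]
    for r in np.arange(.03,.068,.002):
        th=np.radians(np.arange(0,360,.5)); P=np.c_[HUB[0]+r*np.cos(th),HUB[1]+r*np.sin(th),0*th+.130]
        u=proj('top',P).astype(np.float32); v=cv2.remap(g,u[:,:1],u[:,1:],cv2.INTER_LINEAR)[:,0]
        best.append((np.clip(90-v.astype(float),0,50)*np.exp(4j*th)).sum())
    return np.degrees(np.angle(sum(best)))/4
a,b=ang('pics/top0.png'),ang('pics/t7.png');print(a,b,(b-a)%90)
t=cv2.imread('pics/t7.png');t0=cv2.imread('pics/top0.png')
cv2.imwrite('pics/c10.png',np.hstack([cv2.resize(x[250:310,325:405],None,fx=5,fy=5,interpolation=cv2.INTER_CUBIC) for x in(t0,t)]))
```

```text
top0 (array([375.03603604, 278.86486486]), np.int32(111))
t7 (array([380., 277.]), np.int32(25))
side0 (array([383.51028807, 211.19753086]), np.int32(243))
s3 (array([382.79411765, 199.62941176]), np.int32(170))
s7 (array([383.3487395 , 211.34453782]), np.int32(238))
40.82662455585639 -6.976429423043505 42.1969460211001
```

View pics/c10.png

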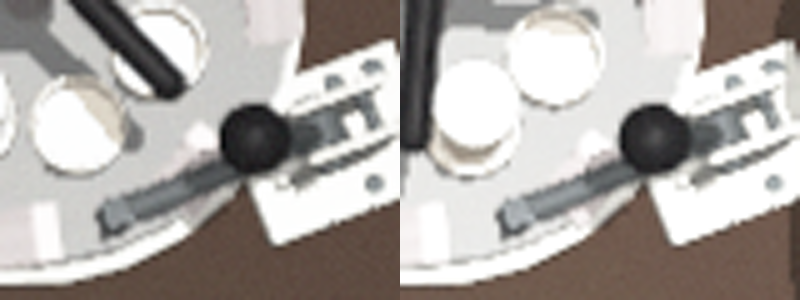

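Run:
```python
from h import *
for n in(('top0','t7'),):
    a,b=[cv2.imread(f'pics/{f}.png').astype(int) for f in n]
    d=np.abs(a-b).max(2)
    print('tins',d[195:280,215:262].mean(),'stamp',d[150:185,285:325].mean())
print(get_obs()['dq'].round(3)); finish_job()
```

```text
tins 13.920650813516897 stamp 17.63142857142857
[ 0.014  0.001  0.014 -0.001  0.001 -0.003]
the job is handed in; nothing more can be done
```

I lifted the pawl by pushing its ball over until it stayed up, and pushed one spoke to turn the wheel back one notch. I then pushed the ball back and the pawl dropped home. All of it was done with shut fingertips, the job took about 10 s of robot time, and it is handed in.

Last checks:
- **Pawl:** it is home. The ball's pixel position matches the start picture to within 0.2 px in the side view, and by eye in the top view.
- **Wheel:** it turned back about 42° (roughly -0.74 rad, against the nominal -0.785). That is about 0.05 rad short, but within the notch's ±0.17. My other estimates of the same turn ranged from 41.5° to 42.5°.
- **Vials:** all three are standing in their cups in the last pictures.
- **Forces:** the force readings between moves stayed at a few newtons.
- **Tins and stamp:** the robot never came near them. My pixel comparison was inconclusive: mean differences of 14 for the tins and 18 for the stamp, with no undisturbed patch to compare against. I think that is lighting or shadow, but I did not look at a close-up to confirm it.

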